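Latch the specimen transport box and lock its carry handle upright

TASK

Get the grey transport box ready to be carried off: press down all four lid clips, the two on the handle side and the two on the opposite side, until each snaps flat against the wall of the box. Then swing the carry handle, which hangs down on one side, up over the box until it clicks into its upright end position and stays there. Leave the box standing about where it is and do not disturb the things round it.

Things in the scene. Friction and masses are not known exactly. Their poses are not given: they have to be found in the camera images.
- transport_box: Closed grey box with white lid, 110 mm deep (x), 150 mm wide (y), 125 mm high, about 4.3 kg, loose on the table. Origin: centre of its underside; z up, -x is its front, the side where the handle hangs; the box stands turned by about 0.5 to 1.4 rad, so its front looks to the robot's right. Front and back walls lie at x = -55 and +55 mm; the lid rim reaches x = +-59, y = +-79 mm, z 98 to 120 mm.
- carry_handle (a joint): Swing of the handle, rad: 0 = hanging forward 30 degrees below level (bar at x = -80, z = 44 mm of the box); 2.094 = upright, its stop (bar at x = 0, z = 182 mm). Axis: the box's y through x = 0, z = 90 mm; bar 92 mm from it. An over-centre spring resists up to 1.6 rad (about 5 N at the bar), then pulls it to the stop and holds it (about 3 N to undo); let go before, it swings back. It starts near 0.
- handle_grip (a point): Middle of the handle's bar: a black sleeve, 14 mm diameter, 110 mm long, that rolls freely, along the box's y; side arms at y = +-85 mm, 14 mm wide. While it hangs, only about 18 mm separate sleeve and front wall and the box rises above it: reach under the bar from in front with a tilted tool and push it up and over.
- clip_front_left (a joint): Swing of the front left lid clip, rad: 0 = straight out from the lid, 1.571 = flat against the wall (closed, its stop). Hinge along the box's y at x = -62, y = +42, z = 110 mm of the box. An over-centre spring resists up to 1.25 rad (about 3 N at the edge), then snaps it shut; let go earlier it springs back. It starts near 0.
- clip_front_right (a joint): Swing of the front right lid clip, rad: 0 = straight out from the lid, 1.571 = flat against the wall (closed, its stop). Hinge along the box's y at x = -62, y = -42, z = 110 mm of the box. An over-centre spring resists up to 1.25 rad (about 3 N at the edge), then snaps it shut; let go earlier it springs back. It starts near 0.
- clip_back_left (a joint): Swing of the back left lid clip, rad: 0 = straight out from the lid, 1.571 = flat against the wall (closed, its stop). Hinge along the box's y at x = +62, y = +42, z = 110 mm of the box. An over-centre spring resists up to 1.25 rad (about 3 N at the edge), then snaps it shut; let go earlier it springs back. It starts near 0.
- clip_back_right (a joint): Swing of the back right lid clip, rad: 0 = straight out from the lid, 1.571 = flat against the wall (closed, its stop). Hinge along the box's y at x = +62, y = -42, z = 110 mm of the box. An over-centre spring resists up to 1.25 rad (about 3 N at the edge), then snaps it shut; let go earlier it springs back. It starts near 0.
- clip_front_left_tab (a point): Middle of the free edge of the front left clip, a grey plate 36 mm wide, 5 mm thick; this point is 36 mm from its hinge.
- clip_front_right_tab (a point): Middle of the free edge of the front right clip, a grey plate 36 mm wide, 5 mm thick; this point is 36 mm from its hinge.
- clip_back_left_tab (a point): Middle of the free edge of the back left clip, a grey plate 36 mm wide, 5 mm thick; this point is 36 mm from its hinge.
- clip_back_right_tab (a point): Middle of the free edge of the back right clip, a grey plate 36 mm wide, 5 mm thick; this point is 36 mm from its hinge.
- sample_pot: Bystander: clear specimen pot with screw lid, 54 mm across, 64 mm high, standing beside the +y end of the box. Origin under its centre.
- tape_roll: Bystander: roll of tape lying flat, 60 mm across, 18 mm high, beside the -y end of the box. Origin under its centre.
- slide_box: Bystander: flat slide box 78 x 100 x 32 mm, farther right. Origin under its centre.
- tip_box_low: Bystander: low pipette-tip rack 68 x 114 x 57 mm, right and back. Origin under its centre.
- bottle_brown: Bystander: dark bottle 68 mm across, 147 mm high, at the back left. Origin under its centre.

How it is judged:
By the outcome, as a careful person would: the job done as asked, in the order asked, and still so for the second after the job is handed in, with the robot touching nothing.
It also fails if it takes over 56 s, if anything falls off the work surface, if the arm or the gripper's body presses on something with over 40 N, if the wrist force passes 120 N, or if a joint passes its speed limit or range.

ROBOT

A 6-joint arm with a two-finger parallel gripper is mounted at the origin on a cart in front of the work surface, level with it; the furniture and walls round the work are solid. World frame = base frame: x ahead of the robot, y to its left, z up, the work surface at z = 0. Lengths are in m, angles in rad, forces in N, time in s.
With the tool pointing down it reaches from about 0.425 to 0.95 m from the base axis. Payload 14.7 kg.
Tool frame: the origin (TCP) lies midway between the tips of the shut fingers; the grasp point (between the pads) lies ctrl.grasp_offset behind it (ctrl.grasp_offset is the distance from the TCP to the grasp point, in m); z points along the fingers, y is the direction in which the jaws open and shut (so a half turn about z gives the same grasp; the last joint's range is limited). The gripper opens to 85 mm and grips with 20 to 120 N. Pads are 22 mm wide; open, the fingers measure 114 mm over their backs; the gripper's body (76 mm by 85 mm) begins 54 mm behind the grasp point. The pads swing forward as they close: fully open they stand 13 mm farther back than shut.
Start: joints at [-1.354, 0.48, 1.596, -0, 1.065, -0.047], TCP at [0.17, -0.628, 0.231] pointing down, gripper open.
Joint ranges: [-2.75, 2.75], [-0.82, 2.05], [0.23, 2.67], [-1.56, 4.7], [0.09, 2.69], [-2.92, 2.92]. Speed limits (rad/s): [1.89, 1.89, 2.39, 3.01, 3.01, 3.01].

INTERFACE

Orientations are given as a unit quaternion [w, x, y, z].
In Python, from station import monitor, cams, order, ctrl gives the robot as it stands.
- The arm moves only by the shell command python3 -m jog 'ROWS'. ROWS is a JSON object of lists of equal length, an entry for each row: "hand": the closure, from 0 (fully open) to 1 (shut); "slide": the shift along the tool's x, y, z in m, a list of three; "roll": the turn about the tool's z in degrees. A call has exactly 8 rows; each row shifts and turns the commanded pose from where the row before left it, along the tool's axes as they then stand; what a row does not reach is not made up. A row lasts 1/10 s, in which the tool goes at most 50 mm and 8.59 degrees, less where a joint would pass 70% of its speed; a pose out of reach is approached as far as the arm can. A call is refused whole if a number of a shift passes 0.05 or a number of a turn 8.59, either way. A call with a gripper value outside its range is refused whole. The fingers move at their own pace and stop on an object; the grip force is fixed at half the most. Time passes only in rows, so rows that do not move let the fingers close, or fill a call up. It gives the time, the measured TCP pose, the force and the opening at its end, in the units of the state.
- monitor.read_state(): the state, without advancing time (a new reading comes with each control period).
- cams.camera(name): name is "scene" or "top"; returns a dict with "frame" (420x560x3 uint8, red, green, blue), "z_map" (420x560 float32, m along the optical axis (not along the pixel's ray), 0 where there is no reading), "mtx" (3x3 intrinsics, pixels), "k1" (the pictures are not rectified: a ray, as slopes to the right and down, at radius r is drawn at 1 + k1 r^2 times it, then the intrinsics apply), "eye" and "orientation" of the camera in the world. Camera axes: x right, y down, z forward; pixel columns grow to the right and rows downward; lengths in m; the calibration is good to about 2 mm. A picture is of the moment at which its call begins.
- order.hand_in(): hands the job in, once; it reports no verdict.
The state is a dict: "clock": time; "joint_positions": joint angles; "qvel": joint speeds; "effort": joint torques, N m; "eef_pos": TCP position; "eef_rot": TCP orientation; "force": force on the tool from outside, world axes, zero at the start; "torque": the same for the moment, N m; "width": finger opening in m.
Only numpy, scipy, OpenCV 4.12 (cv2) and the standard library are available. Lean on these libraries where they do the work, as an engineer would, in place of code of your own. Each camera call takes 0.05 s, during which the arm holds its last target. There are 200 camera calls.

## Working session

There is one attempt and no reset: what is moved stays moved. The work goes in short steps, Python scripts to look and compute and a shell command to move; the robot and the scene stay as the last step left them, time stands still between calls to the robot, and variables do not carry over. Pictures are saved under pics/ and viewed, about 8 in all and at most 12, crops included, and the job is handed in when it is done.

```bash
ls; mkdir -p pics; python3 - <<'E'
from station import monitor,cams,ctrl
import cv2,numpy as np
print(monitor.read_state()); print(ctrl.grasp_offset)
ims=[]
for n in("scene","top"):
    c=cams.camera(n); np.savez(n+"0.npz",**c); print(n,c["mtx"],c["k1"],c["eye"],c["orientation"])
    cv2.imwrite(f"pics/{n}0.png",c["frame"][:,:,::-1])
E
```

```text
pics
{'clock': 0.0, 'joint_positions': array([-1.35358659e+00,  4.80844525e-01,  1.59687018e+00,  3.75777136e-05,
        1.06508882e+00, -4.66071417e-02]), 'qvel': array([-0.00049699,  0.0009995 , -0.0003232 , -0.00071946, -0.00024313,
       -0.00064199]), 'effort': array([ 2.67707575e-03, -9.50638318e+01, -4.30187023e+01, -1.48447612e-04,
        1.17525720e-02,  2.19451090e-05]), 'eef_pos': array([ 0.16943829, -0.62710481,  0.23066553]), 'eef_rot': array([-6.04636032e-04,  9.91313706e-01,  1.31517183e-01, -3.52101564e-05]), 'force': array([-1.00052179,  0.0748105 ,  0.6970362 ]), 'torque': array([ 0.00158596, -0.01895683,  0.00538295]), 'width': 0.08548599763756179}
0.0187
scene [[417.75903156   0.         279.02368097]
 [  0.         417.75903156 209.41293718]
 [  0.           0.           1.        ]] -0.1250206838171163 [0.0056362  0.99922702 0.75318714] [ 0.13607428 -0.2126779   0.8349429  -0.48900128]
top [[403.30566602   0.         286.16882689]
 [  0.         403.30566602 212.66744901]
 [  0.           0.           1.        ]] -0.03587009291383942 [ 0.35378298 -0.03671008  1.13369438] [-0.08342521  0.7339883  -0.66990136  0.07438805]
```

View pics/scene0.png

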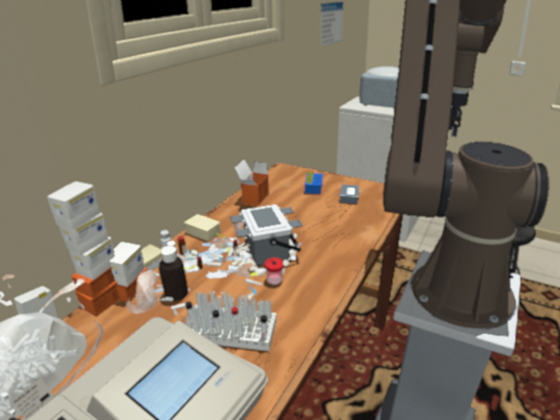

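View pics/top0.png

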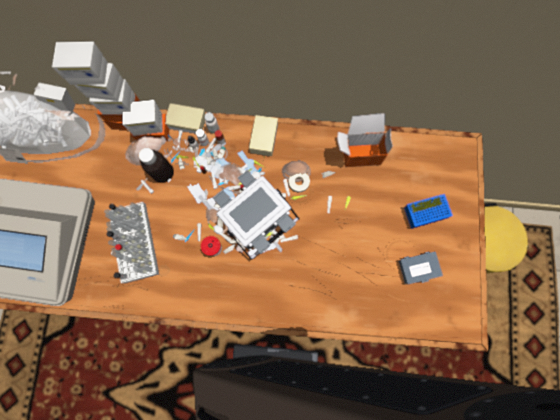

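The scene view shows the box (265,225) with its handle on the near side; the top view shows the lid centred near (255,208), the red-lidded pot at (209,245), tape at (298,182), and the handle side lower right at about (272,240). Next I'll measure the box pose from the lid.

```bash
cat > h.py <<'E'
import numpy as np,cv2
from scipy.spatial.transform import Rotation as R
def q(o): return R.from_quat(o,scalar_first=True)
def pts(c,uv=None):
    """world points of every pixel from z_map"""
    h,w=c["z_map"].shape; k=float(c["k1"])
    u,v=np.meshgrid(np.arange(w),np.arange(h))
    d=np.array([k,0,0,0]); n=cv2.undistortPoints(np.stack([u,v],-1).reshape(-1,1,2).astype(float),c["mtx"],d).reshape(h,w,2)
    z=c["z_map"][...,None]
    return q(c["orientation"]).apply(np.concatenate([n*z,z],-1).reshape(-1,3)).reshape(h,w,3)+c["eye"]
def proj(c,P):
    p=q(c["orientation"]).inv().apply(np.atleast_2d(P)-c["eye"])
    return cv2.projectPoints(p,np.zeros(3),np.zeros(3),c["mtx"],np.array([float(c["k1"]),0,0,0]))[0].reshape(-1,2)
E
python3 - <<'E'
from h import *
c=dict(np.load("top0.npz")); P=pts(c); f=c["frame"].astype(int)
win=np.zeros(P.shape[:2],bool); win[140:290,170:330]=1
print("table z",np.median(P[280:300,300:380,2]))
m=win&(P[...,2]>.108)&(P[...,2]<.135)
wh=m&(f.min(-1)>170)
for nm,mm in(("all",m),("white",wh)):
    n,l,s,ce=cv2.connectedComponentsWithStats(mm.astype(np.uint8)); i=1+s[1:,4].argmax()
    xy=P[l==i]; r=cv2.minAreaRect(xy[:,:2].astype(np.float32)); print(nm,r,np.median(xy[:,2]),s[i])
img=cv2.resize(c["frame"][150:280,175:335,::-1],None,fx=5,fy=4.6,interpolation=3); cv2.imwrite("pics/crop0.png",img[:600,:800])
hm=win&(f[...,0]>150)&(f[...,1]<60); print("pot",np.median(P[hm],0))
for a in[(298,182),(272,240),(150,165)]: print(a,P[a[1],a[0]])
E
```

```text
table z -0.0010600785772729715
all ((0.5840092897415161, 0.07262063771486282), (0.19751033186912537, 0.15956909954547882), 45.99113082885742) 0.12133913673389829 [ 213  169   83   85 3527]
white ((0.5881556272506714, 0.07702139765024185), (0.14558294415473938, 0.15887096524238586), 46.90047073364258) 0.12062800929677286 [ 217  174   74   72 1666]
pot [0.48846749 0.18388102 0.05723629]
(298, 182) [ 0.70753621 -0.03633442 -0.00565501]
(272, 240) [0.51997654 0.01993819 0.05086333]
(150, 165) [0.68133455 0.36147617 0.11674676]
```

View pics/crop0.png

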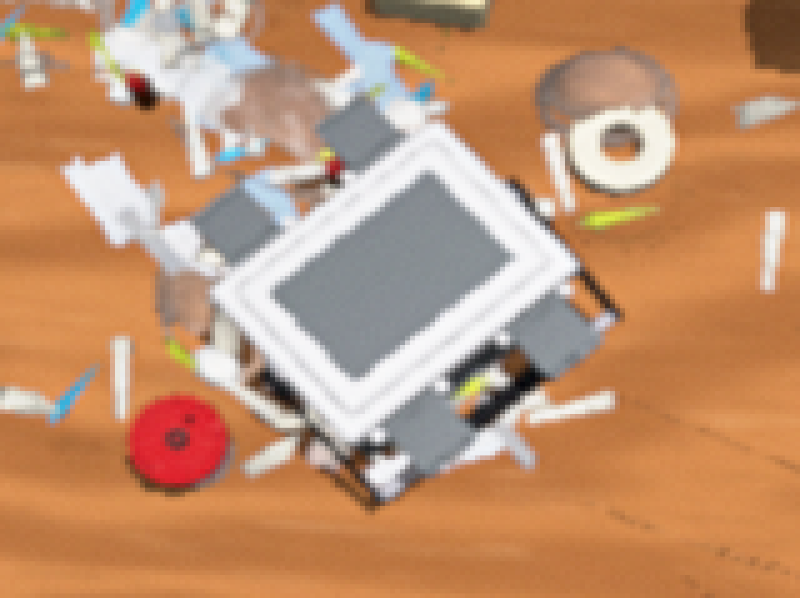

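The crop shows the lid cleanly, with back clips up-left (crop 235,225 and 360,130), front clips down-right (430,430 and 555,335), and the handle bar under the front clips. I'll fit the lid rectangle more tightly now.

```bash
python3 - <<'E'
from h import *
c=dict(np.load("top0.npz")); P=pts(c)
f=c["frame"].astype(int)
m=np.zeros(P.shape[:2],np.uint8); m[140:290,170:330]=1
m&=((P[...,2]>.1)&(f.min(-1)>165)).astype(np.uint8)
g=cv2.morphologyEx(m,cv2.MORPH_OPEN,np.ones((4,4),np.uint8))
cn=max(cv2.findContours(g,cv2.RETR_EXTERNAL,cv2.CHAIN_APPROX_NONE)[0],key=cv2.contourArea)
full=np.zeros_like(g); cv2.drawContours(full,[cn],-1,1,-1)
Q=P.copy(); # ray onto plane z=.12
Q=c["eye"]+(P-c["eye"])*((.12-c["eye"][2])/(P[...,2]-c["eye"][2]))[...,None]
X=Q[full>0][:,:2]; r=cv2.minAreaRect(X.astype(np.float32)); print(r)
C=X.mean(0); w,V=np.linalg.eigh(np.cov(X.T)); print(C,np.sqrt(12*w),V)
ax=V[:,0]; ax=ax*np.sign(ax[0]); yaw=np.arctan2(ax[1],ax[0]); print("yaw",yaw)
T=lambda p:np.r_[C+np.array([[np.cos(yaw),-np.sin(yaw)],[np.sin(yaw),np.cos(yaw)]])@p[:2],p[2]]
im=c["frame"][:,:,::-1].copy(); big=cv2.resize(im[150:280,175:335],None,fx=5,fy=4.6,interpolation=3)
L=[(-.059,-.079,.12),(-.059,.079,.12),(.059,.079,.12),(.059,-.079,.12),(-.098,.042,.11),(-.098,-.042,.11),(.098,.042,.11),(.098,-.042,.11),(-.08,0,.044),(-.08,.085,.044),(-.08,-.085,.044)]
for p in L:
    w_=T(np.array(p)); uv=proj(c,w_)[0]; cv2.circle(big,(int((uv[0]-174.5)*5),int((uv[1]-149.5)*4.6)),4,(0,0,255),-1); print(p,w_.round(3))
cv2.imwrite("pics/fit0.png",big)
E
```

```text
((0.5815850496292114, 0.06774351745843887), (0.11064624786376953, 0.15642791986465454), 43.57029724121094)
[nan nan] [nan nan] [[nan nan]
 [nan nan]]
yaw nan<stdin>:10: RuntimeWarning: divide by zero encountered in divide
<stdin>:10: RuntimeWarning: invalid value encountered in multiply
Traceback (most recent call last):
ValueError: cannot convert float NaN to integer
```

```bash
cat > fit.py <<'E'
from h import *
import sys
def fit(c):
    P=pts(c); f=c["frame"].astype(int)
    m=np.zeros(P.shape[:2],np.uint8); m[140:290,170:330]=1
    m&=((P[...,2]>.1)&(f.min(-1)>165)).astype(np.uint8)
    g=cv2.morphologyEx(m,cv2.MORPH_OPEN,np.ones((4,4),np.uint8))
    cn=max(cv2.findContours(g,cv2.RETR_EXTERNAL,cv2.CHAIN_APPROX_NONE)[0],key=cv2.contourArea)
    full=np.zeros_like(g); cv2.drawContours(full,[cn],-1,1,-1)
    Q=pts(dict(c,z_map=np.ones_like(c["z_map"]))); e=c["eye"]
    Q=e+(Q-e)*((.12-e[2])/(Q[...,2]-e[2]))[...,None]
    X=Q[full>0][:,:2]; r=cv2.minAreaRect(X.astype(np.float32))
    C=X.mean(0); w,V=np.linalg.eigh(np.cov(X.T)); ax=V[:,0]*np.sign(V[0,0])
    return C,np.arctan2(ax[1],ax[0]),np.sqrt(12*w),r
def W(C,yaw,p): return np.r_[C+R.from_euler("z",yaw).as_matrix()[:2,:2]@np.array(p[:2]),p[2]]
E
python3 - <<'E'
from fit import *
c=dict(np.load("top0.npz")); C,yaw,s,r=fit(c); print(C,yaw,s,r)
im=c["frame"][:,:,::-1].copy(); big=cv2.resize(im[150:280,175:335],None,fx=5,fy=4.6,interpolation=3)
L=[(-.059,-.079,.12),(-.059,.079,.12),(.059,.079,.12),(.059,-.079,.12),(-.098,.042,.11),(-.098,-.042,.11),(.098,.042,.11),(.098,-.042,.11),(-.08,0,.044),(-.08,.085,.044),(-.08,-.085,.044)]
for p in L:
    w_=W(C,yaw,p); uv=proj(c,w_)[0]; cv2.circle(big,(int((uv[0]-174.5)*5),int((uv[1]-149.5)*4.6)),4,(0,0,255),-1); print(p,w_.round(3))
cv2.imwrite("pics/fit0.png",big[:600])
E
```

```text
[0.5794533  0.06937205] 0.7952110908842119 [0.11819515 0.1559326 ] ((0.5801848769187927, 0.06907527148723602), (0.12462276220321655, 0.15786880254745483), 45.85884094238281)
(-0.059, -0.079, 0.12) [ 0.595 -0.028  0.12 ]
(-0.059, 0.079, 0.12) [0.482 0.083 0.12 ]
(0.059, 0.079, 0.12) [0.564 0.167 0.12 ]
(0.059, -0.079, 0.12) [0.677 0.056 0.12 ]
(-0.098, 0.042, 0.11) [0.481 0.029 0.11 ]
(-0.098, -0.042, 0.11) [ 0.541 -0.03   0.11 ]
(0.098, 0.042, 0.11) [0.618 0.169 0.11 ]
(0.098, -0.042, 0.11) [0.678 0.11  0.11 ]
(-0.08, 0, 0.044) [0.523 0.012 0.044]
(-0.08, 0.085, 0.044) [0.463 0.072 0.044]
(-0.08, -0.085, 0.044) [ 0.584 -0.047  0.044]
```

View pics/fit0.png

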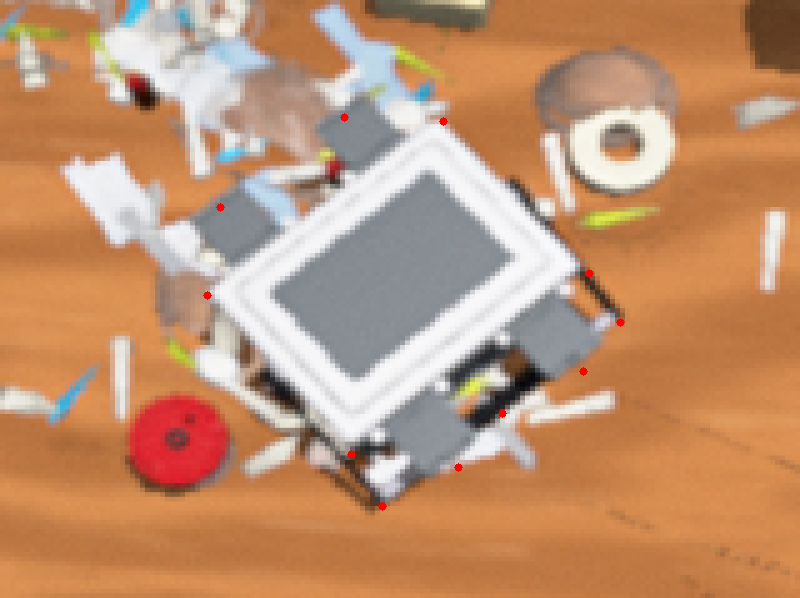

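Projected points match to about 4 mm; the visible front face of the rim biases the fit, so I'll use C≈(0.583, 0.071), yaw≈0.795 with the handle near 0. First I shut the fingers, align tool x with box x, and head for the front-right clip.

```bash
python3 -m jog '{"hand":[1,1,1,1,1,1,1,1],"roll":[-7.6,-7.6,-7.6,-7.6,0,0,0,0],"slide":[[0,0,0],[0,0,0],[0,0,0],[0,0,0],[0.047,-0.01,0],[0.047,-0.01,0],[0.047,-0.01,0],[0.047,-0.01,0]]}'
cat > st.py <<'E'
from fit import *
from station import monitor
import sys
C=np.array([.583,.071]);yaw=.795
s=monitor.read_state(); M=q(s["eef_rot"]).as_matrix(); d=R.from_euler("z",-yaw).apply(np.r_[s["eef_pos"][:2]-C,s["eef_pos"][2]])
F=R.from_euler("z",-yaw).apply(s["force"])
print("t",round(s["clock"],2),"box-frame tcp mm",(d*1000).round(1),"toolx yaw",np.arctan2(M[1,0],M[0,0]).round(3),"z",M[:,2].round(3),"F_box",F.round(1),"w",round(s["width"],4))
E
python3 st.py
```

```text
clock: 0.9
eef_pos: [0.2732, -0.4636, 0.231]
eef_rot: [-0.0, 0.922, 0.387, 0.0]
force: [1.4, -0.5, 0.1]
width: 0.0002
t 0.9 box-frame tcp mm [-598.6 -153.2  231. ] toolx yaw 0.794 z [-0.  0. -1.] F_box [ 0.6 -1.3  0.1] w 0.0002
```

```bash
python3 -m jog '{"hand":[1,1,1,1,1,1,1,1],"roll":[0,0,0,0,0,0,0,0],"slide":[[0.047,-0.01,0],[0.047,-0.01,0],[0.047,-0.01,0],[0.047,-0.01,0],[0.047,-0.01,0],[0.047,-0.01,0],[0.047,-0.01,0],[0.047,-0.01,0]]}' >/dev/null
python3 -m jog '{"hand":[1,1,1,1,1,1,1,1],"roll":[0,0,0,0,0,0,0,0],"slide":[[0.047,-0.01,0.01],[0.047,-0.01,0.02],[0.042,-0.01,0.03],[0,0,0.03],[0,0,0],[0,0,0],[0,0,0],[0,0,0]]}' >/dev/null
python3 st.py
python3 - <<'E'
from station import cams
import cv2,numpy as np
t=cams.camera("top"); s=cams.camera("scene")
a=cv2.resize(t["frame"][150:280,175:335,::-1],None,fx=2.5,fy=2.5,interpolation=3); b=cv2.resize(s["frame"][150:290,205:345,::-1],None,fx=2.8,fy=2.8,interpolation=3)
h=max(a.shape[0],b.shape[0]); o=np.zeros((h,a.shape[1]+b.shape[1],3),np.uint8); o[:a.shape[0],:a.shape[1]]=a; o[:b.shape[0],a.shape[1]:]=b
cv2.imwrite("pics/p1.png",o)
E
```

```text
t 2.5 box-frame tcp mm [-92.2 -46.3 145.1] toolx yaw 0.793 z [ 0.002 -0.    -1.   ] F_box [-0.3 -0.4 -0.1] w 0.0001
```

View pics/p1.png

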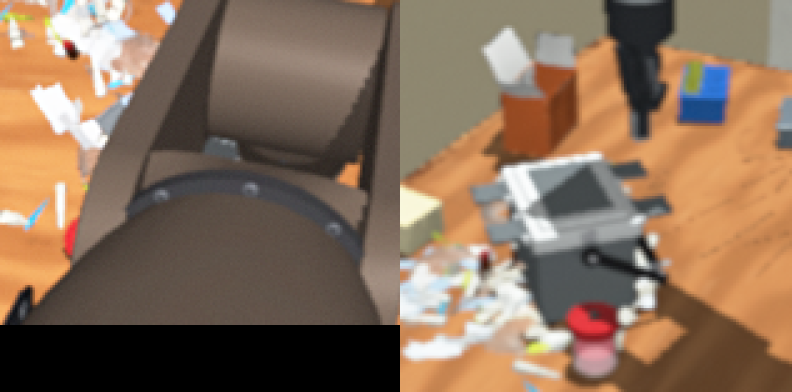

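The top view is blocked by the arm. In the scene view, the shut tip is at composite (640,135), above the front-right clip, and the handle arm hangs at (590,258)→(660,278). I'll centre on the clip and press.

```bash
python3 -m jog '{"hand":[1,1,1,1,1,1,1,1],"roll":[0,0,0,0,0,0,0,0],"slide":[[0.009,-0.004,0.015],[0,0,0.012],[0,0,0.012],[0,0,0.012],[0,0,0.01],[0,0,0.01],[0,0,0],[0,0,0]]}' >/dev/null
python3 st.py
```

```text
t 3.4 box-frame tcp mm [-83.2 -41.   72.1] toolx yaw 0.794 z [-0.001  0.    -1.   ] F_box [-1.   0.2 -0.9] w 0.0001
```

```bash
python3 -m jog '{"hand":[1,1,1,1,1,1,1,1],"roll":[0,0,0,0,0,0,0,0],"slide":[[0.006,0,0],[0,0,0],[-0.006,0,-0.02],[0,0,-0.045],[0,-0.042,0],[0,-0.042,0],[0,0,0],[0,0,0]]}'
python3 st.py
python3 - <<'E'
from station import cams
import cv2,numpy as np
s=cams.camera("scene"); np.savez("s1.npz",**s)
cv2.imwrite("pics/p2.png",cv2.resize(s["frame"][150:290,205:345,::-1],None,fx=4.2,fy=4.2,interpolation=3))
E
```

```text
clock: 4.2
eef_pos: [0.4946, 0.0423, 0.1383]
eef_rot: [0.0, 0.922, 0.388, 0.001]
force: [-0.1, -0.2, 0.2]
width: -0.0003
t 4.2 box-frame tcp mm [-82.4  43.  138.3] toolx yaw 0.796 z [ 0.001  0.    -1.   ] F_box [-0.2 -0.   0.2] w -0.0003
```

View pics/p2.png

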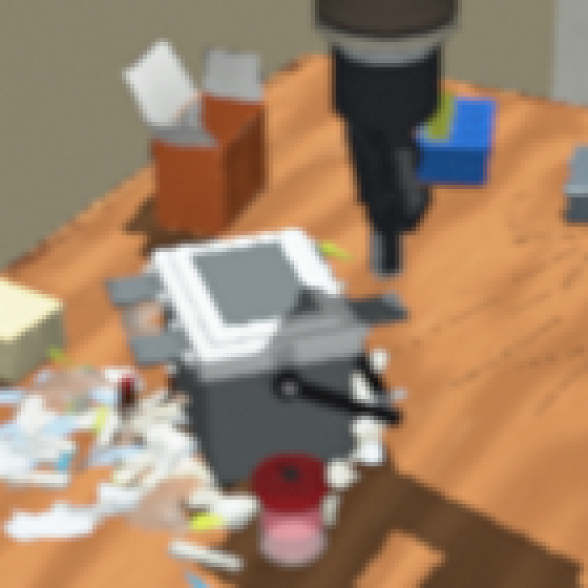

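The picture shows the front-right clip gone flat, only the front-left one still sticking out at (385,308), and the shut tip at (387,255) above it. The handle and box haven't moved. Next is front-left with the same stroke, then over to the back.

```bash
python3 -m jog '{"hand":[1,1,1,1,1,1,1,1],"roll":[0,0,0,0,0,0,0,0],"slide":[[0,0,0.02],[0,0,0.012],[0,0,0.012],[0,0,0.012],[0,0,0.009],[0.005,0,0],[0,0,0],[-0.006,0,-0.02]]}'
python3 -m jog '{"hand":[1,1,1,1,1,1,1,1],"roll":[0,0,0,0,0,0,0,0],"slide":[[0,0,-0.045],[0,0,-0.03],[0.042,0,-0.01],[0.042,0,0],[0.042,0,0],[0.042,0,0],[0,0,0.015],[0,0,0.0]]}'
python3 st.py
```

```text
clock: 5.05
eef_pos: [0.4934, 0.0413, 0.0916]
eef_rot: [-0.0, 0.922, 0.387, -0.001]
force: [0.3, -1.0, 1.4]
width: -0.0002
clock: 5.85
eef_pos: [0.6106, 0.1613, 0.1611]
eef_rot: [-0.0, 0.922, 0.387, -0.001]
force: [-1.2, 0.2, -0.1]
width: -0.0002
t 5.85 box-frame tcp mm [ 83.8  43.5 161.1] toolx yaw 0.796 z [-0.002 -0.001 -1.   ] F_box [-0.7  1.  -0.1] w -0.0002
```

```bash
python3 -m jog '{"hand":[1,1,1,1,1,1,1,1],"roll":[0,0,0,0,0,0,0,0],"slide":[[0,0,0.03],[0,0,0.015],[0,0,0.012],[0,0,0.012],[0,0,0.012],[0,0,0.006],[-0.006,0,0],[0,0,0]]}'
python3 -m jog '{"hand":[1,1,1,1,1,1,1,1],"roll":[0,0,0,0,0,0,0,0],"slide":[[0.006,0,-0.02],[0,0,-0.045],[0,0.042,0],[0,0.042,0],[0,0,0],[0,0,0.015],[0,0,0.012],[0,0,0.012]]}'
python3 -m jog '{"hand":[1,1,1,1,1,1,1,1],"roll":[0,0,0,0,0,0,0,0],"slide":[[0,0,0.012],[0,0,0.012],[0,0,0],[-0.006,0,0],[0,0,0],[0.006,0,-0.02],[0,0,-0.04],[0,0,-0.05]]}'
python3 st.py
```

```text
clock: 6.65
eef_pos: [0.608, 0.1571, 0.0761]
eef_rot: [-0.0, 0.922, 0.387, 0.001]
force: [4.7, 9.8, -6.3]
width: -0.0001
clock: 7.45
eef_pos: [0.6713, 0.1027, 0.1013]
eef_rot: [0.0, 0.922, 0.387, 0.001]
force: [1.9, 3.7, 18.4]
width: -0.0
clock: 8.25
eef_pos: [0.6697, 0.1019, 0.1872]
eef_rot: [-0.001, 0.922, 0.387, -0.002]
force: [0.2, -0.4, 0.5]
width: -0.0001
t 8.25 box-frame tcp mm [ 82.8 -40.2 187.2] toolx yaw 0.795 z [-0.004 -0.    -1.   ] F_box [-0.1 -0.4  0.5] w -0.0001
```

```bash
python3 -m jog '{"hand":[1,1,1,1,0,0,0,0],"roll":[0,0,0,0,0,0,0,0],"slide":[[-0.05,-0.01,-0.03],[-0.05,-0.01,-0.03],[-0.05,-0.01,-0.03],[-0.05,-0.01,-0.03],[-0.04,0,-0.03],[0,0,0],[0,0,0],[0,0,0]]}'
python3 st.py
python3 - <<'E'
from station import cams,monitor
import cv2,numpy as np
print(monitor.read_state()["joint_positions"].round(3))
t=cams.camera("top"); s=cams.camera("scene"); np.savez("s2.npz",**s); np.savez("t2.npz",**t)
a=cv2.resize(t["frame"][150:280,175:300,::-1],None,fx=3,fy=3,interpolation=3); b=cv2.resize(s["frame"][150:290,205:345,::-1],None,fx=3,fy=3,interpolation=3)
h=max(a.shape[0],b.shape[0]); o=np.zeros((h,a.shape[1]+b.shape[1],3),np.uint8); o[:a.shape[0],:a.shape[1]]=a; o[:b.shape[0],a.shape[1]:]=b
cv2.imwrite("pics/p3.png",o)
E
```

```text
clock: 9.05
eef_pos: [0.5009, -0.0231, 0.3185]
eef_rot: [-0.0, 0.922, 0.387, -0.0]
force: [-0.7, -0.0, -0.7]
width: 0.0583
t 9.05 box-frame tcp mm [-124.7   -7.3  318.5] toolx yaw 0.794 z [-0.  0. -1.] F_box [-0.5  0.5 -0.7] w 0.0583
[-0.107  0.184  1.815  0.     1.143  0.67 ]
```

View pics/p3.png

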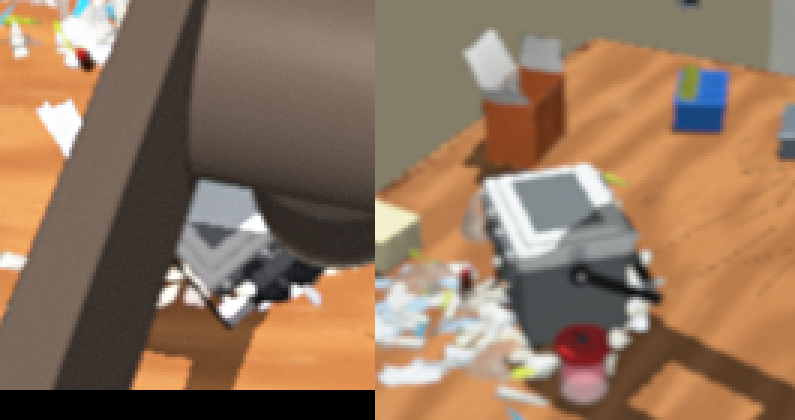

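All four clips now lie flat in both views: nothing sticks out at composite (490,190)–(640,210). The box and pot are in place. Next: open the gripper, turn a quarter so the jaws open along box x, and put the inner finger behind the sleeve at y≈0 with the gripper body in front of the box.

```bash
python3 -m jog '{"hand":[0,0,0,0,0,0,0,0],"roll":[8.5,8.5,8.5,8.5,8.5,8.5,8.5,8.5],"slide":[[0,0,0.02],[0,0,0.02],[0,0,0.02],[0,0,0.02],[0,0,0.02],[0,0,0.02],[0,0,0.02],[0,0,0.02]]}' >/dev/null
python3 -m jog '{"hand":[0,0,0,0,0,0,0,0],"roll":[8.5,8.5,5,0,0,0,0,0],"slide":[[0,0,0],[0,0,0],[0,0,0],[-0.007,-0.008,0],[0,0,0.02],[0,0,0],[0,0,0],[0,0,0]]}' >/dev/null
python3 st.py
python3 - <<'E'
from fit import *
from station import cams
a=dict(np.load("s1.npz")); b=cams.camera("scene"); np.savez("s3.npz",**b)
g=lambda c:cv2.cvtColor(c["frame"],cv2.COLOR_RGB2GRAY)
# box shift between pictures from tracked lid corners (z=.12 plane)
C=np.array([.583,.071]);yaw=.795
L=np.array([W(C,yaw,(x,y,.12)) for x,y in[(.059,.079),(.059,-.079),(-.036,-.055),(.036,.055),(.036,-.055),(-.03,.055)]])
p=proj(a,L).astype(np.float32).reshape(-1,1,2)
n,st_,e=cv2.calcOpticalFlowPyrLK(g(a),g(b),p,None,winSize=(9,9)); print(np.c_[p[:,0],(n-p)[:,0],st_].round(2))
o=cv2.resize(b["frame"][150:290,205:345,::-1],None,fx=4.2,fy=4.2,interpolation=3)
for u in p[:,0]: cv2.circle(o,tuple(int(v) for v in (u-[204.5,149.5])*4.2),2,(0,0,255),-1)
cv2.imwrite("pics/p4.png",o)
E
```

```text
t 10.75 box-frame tcp mm [-116.6   -0.4  139.3] toolx yaw -0.775 z [ 0.  0. -1.] F_box [-0.2  0.7  0.9] w 0.0854
[[ 2.5331e+02  2.3431e+02 -8.0000e-02  4.0000e-02  1.0000e+00]
 [ 2.4183e+02  2.0870e+02  1.1000e-01 -8.0000e-02  1.0000e+00]
 [ 2.7290e+02  2.0761e+02 -1.3000e-01 -5.0000e-02  1.0000e+00]
 [ 2.5915e+02  2.2876e+02  2.4000e-01  4.0000e-02  1.0000e+00]
 [ 2.5064e+02  2.1111e+02  2.2000e-01 -1.9000e-01  1.0000e+00]
 [ 2.8102e+02  2.2509e+02 -1.7000e-01 -1.1000e-01  1.0000e+00]]
```

View pics/p4.png

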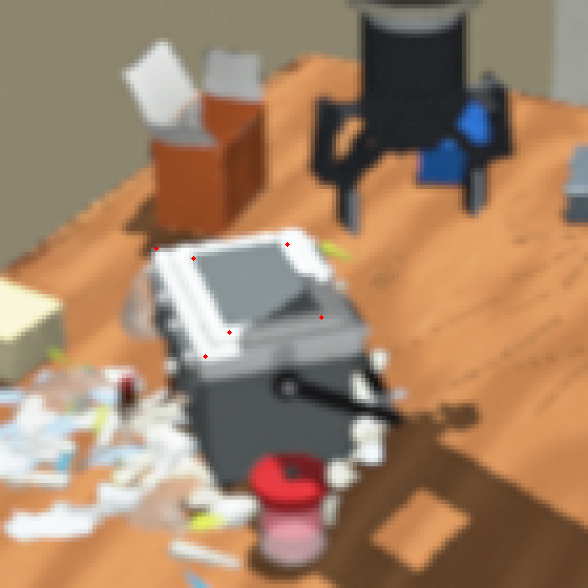

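Tracking shows the box hasn't moved. The view also shows the open gripper's knuckles (320,140) sticking out well beyond the tips (350,225), so an upright gripper can't get down behind the sleeve beside the rim. I need a tilted tool. Rows only roll about the tool axis, but a pose at the reach limit is only "approached", so I'll test high up, in clear space, whether the tool tilts there.

```bash
python3 -m jog '{"hand":[1,1,1,1,1,1,1,1],"roll":[0,0,0,0,0,0,0,0],"slide":[[0,0,-0.05],[-0.026,-0.016,-0.036],[-0.026,-0.016,-0.036],[-0.026,-0.016,-0.036],[-0.026,-0.016,-0.036],[-0.026,-0.016,-0.036],[-0.026,-0.016,-0.036],[-0.026,-0.016,-0.036]]}'
python3 -m jog '{"hand":[1,1,1,1,1,1,1,1],"roll":[0,0,0,0,0,0,0,0],"slide":[[-0.026,-0.016,-0.036],[-0.026,-0.016,-0.036],[-0.026,-0.016,-0.036],[-0.026,-0.016,-0.036],[-0.026,-0.016,-0.036],[-0.026,-0.016,-0.036],[-0.026,-0.016,-0.036],[0,-0.045,0]]}'
python3 st.py; python3 -c "
from station import monitor;print(monitor.read_state()['joint_positions'].round(3))"
```

```text
clock: 11.6
eef_pos: [0.4491, 0.1955, 0.4434]
eef_rot: [-0.0, 0.926, -0.378, 0.0]
force: [1.4, 0.3, -0.6]
width: -0.0001
clock: 12.4
eef_pos: [0.4539, 0.3908, 0.7008]
eef_rot: [-0.011, 0.941, -0.339, -0.005]
force: [1.2, -0.2, 1.2]
width: -0.0003
t 12.4 box-frame tcp mm [137.9 316.1 700.8] toolx yaw -0.692 z [-0.002  0.024 -1.   ] F_box [ 0.8 -1.   1.2] w -0.0003
[0.647 0.321 0.741 0.024 2.067 2.922]
```

The solver does trade off orientation at the limits (a small tilt appears), but joint 6 has reached its end stop. I'll undo the quarter roll first, then push outward along tool +x (box +x).

```bash
python3 -m jog '{"hand":[1,1,1,1,1,1,1,1],"roll":[-8.5,-8.5,-8.5,-8.5,-8.5,-8.5,-8.5,-8.5],"slide":[[0,0,0],[0,0,0],[0,0,0],[0,0,0],[0,0,0],[0,0,0],[0,0,0],[0,0,0]]}'>/dev/null
python3 -m jog '{"hand":[1,1,1,1,1,1,1,1],"roll":[-8.5,-8.5,0,0,0,0,0,0],"slide":[[0,0,0],[0,0,0],[0.05,0,0],[0.05,0,0],[0.05,0,0],[0.05,0,0],[0.05,0,0],[0.05,0,0]]}'
python3 st.py; python3 -c "
from station import monitor;print(monitor.read_state()['joint_positions'].round(3))"
```

```text
clock: 14.0
eef_pos: [0.5979, 0.5404, 0.6275]
eef_rot: [-0.023, 0.923, 0.384, 0.035]
force: [0.4, -0.9, 1.1]
width: 0.0002
t 14.0 box-frame tcp mm [345.5 318.1 627.5] toolx yaw 0.788 z [ 0.047  0.07  -0.996] F_box [-0.4 -0.9  1.1] w 0.0002
[0.686 0.718 0.236 0.029 2.107 1.484]
```

```bash
python3 -m jog '{"hand":[1,1,1,1,1,1,1,1],"roll":[0,0,0,0,0,0,0,0],"slide":[[0.04,0,-0.03],[0.04,0,-0.03],[0.04,0,-0.03],[0.04,0,-0.03],[0.04,0,-0.03],[0.04,0,-0.03],[0.04,0,-0.03],[0.04,0,-0.03]]}'
python3 st.py; python3 -c "
from station import monitor;print(monitor.read_state()['joint_positions'].round(3))"
```

```text
clock: 14.8
eef_pos: [0.6198, 0.5754, 0.7103]
eef_rot: [-0.07, 0.91, 0.377, 0.161]
force: [-0.3, -0.5, 0.0]
width: 0.0
t 14.8 box-frame tcp mm [385.8 326.9 710.3] toolx yaw 0.784 z [ 0.24   0.249 -0.938] F_box [-0.5 -0.2  0. ] w 0.0
[0.696 0.636 0.236 0.039 1.918 1.501]
```

The tilt works and persists: 20° so far, towards azimuth 46°, which is the direction I need. Continue to about 60°.

```bash
python3 -m jog '{"hand":[1,1,1,1,1,1,1,1],"roll":[0,0,0,0,0,0,0,0],"slide":[[0.046,0,-0.018],[0.046,0,-0.018],[0.046,0,-0.018],[0.046,0,-0.018],[0.046,0,-0.018],[0.046,0,-0.018],[0.046,0,-0.018],[0.046,0,-0.018]]}'
python3 st.py; python3 -c "
from station import monitor;print(monitor.read_state()['joint_positions'].round(3))"
```

```text
clock: 15.6
eef_pos: [0.6579, 0.6235, 0.7879]
eef_rot: [-0.119, 0.878, 0.363, 0.288]
force: [0.6, 0.0, 0.0]
width: -0.0002
t 15.6 box-frame tcp mm [446.9 333.4 787.9] toolx yaw 0.783 z [ 0.419  0.417 -0.806] F_box [ 0.4 -0.4  0. ] w -0.0002
[0.707 0.596 0.236 0.045 1.679 1.514]
```

```bash
python3 -m jog '{"hand":[1,1,1,1,1,1,1,1],"roll":[0,0,0,0,0,0,0,0],"slide":[[0.049,0,-0.007],[0.049,0,-0.007],[0.049,0,-0.007],[0.049,0,-0.007],[0.049,0,-0.007],[0.049,0,-0.007],[0.049,0,-0.007],[0.049,0,-0.007]]}'
python3 st.py; python3 -c "
from station import monitor;print(monitor.read_state()['joint_positions'].round(3))"
```

```text
clock: 16.4
eef_pos: [0.6939, 0.6668, 0.8795]
eef_rot: [-0.167, 0.829, 0.341, 0.411]
force: [0.5, -0.3, -0.6]
width: -0.0002
t 16.4 box-frame tcp mm [503.  338.1 879.5] toolx yaw 0.785 z [ 0.567  0.557 -0.606] F_box [ 0.1 -0.6 -0.6] w -0.0002
[0.715 0.57  0.236 0.05  1.417 1.521]
```

```bash
cat > to.py <<'E'
# python3 to.py x y z (box mm): remaining shift in tool axes, mm
import sys
exec(open("st.py").read().replace("import sys",""))
t=W(C,yaw,np.array([float(a) for a in sys.argv[1:4]])/1000)
v=M.T@(t-s["eef_pos"]); print("tool shift mm",(v*1000).round(0),"len",round(np.linalg.norm(v)*1000),"tilt",np.degrees(np.arccos(-M[2,2])).round(1),"joints",s["joint_positions"].round(2))
E
python3 -m jog '{"hand":[1,1,1,1,1,1,1,1],"roll":[0,0,0,0,0,0,0,0],"slide":[[0.05,0,0],[0.05,0,0],[0.05,0,0],[0.05,0,0],[0,0,0],[0,0,0],[0,0,0],[0,0,0]]}'
python3 to.py -160 0 250
```

```text
clock: 17.2
eef_pos: [0.7061, 0.6818, 0.9309]
eef_rot: [-0.19, 0.798, 0.328, 0.468]
force: [0.1, -0.3, 0.6]
width: -0.0
t 17.2 box-frame tcp mm [522.2 339.8 930.9] toolx yaw 0.787 z [ 0.623  0.61  -0.489] F_box [-0.1 -0.2  0.6] w -0.0
tool shift mm [-926.  348. -256.] len 1022 tilt 60.7 joints [0.72 0.56 0.24 0.05 1.29 1.52]
```

Tilt is 60.7°, as wanted. Now I return to in front of the handle in tool axes.

```bash
for i in 1 ; do python3 -m jog '{"hand":[1,1,1,1,1,1,1,1],"roll":[0,0,0,0,0,0,0,0],"slide":[[-0.044,0.016,-0.012],[-0.044,0.016,-0.012],[-0.044,0.016,-0.012],[-0.044,0.016,-0.012],[-0.044,0.016,-0.012],[-0.044,0.016,-0.012],[-0.044,0.016,-0.012],[-0.044,0.016,-0.012]]}'; done
python3 to.py -160 0 250
```

```text
clock: 18.0
eef_pos: [0.6353, 0.4606, 0.723]
eef_rot: [-0.19, 0.797, 0.331, 0.469]
force: [0.5, 0.9, -0.2]
width: -0.0002
t 18.0 box-frame tcp mm [314.8 235.5 723. ] toolx yaw 0.795 z [ 0.621  0.612 -0.489] F_box [ 1.   0.2 -0.2] w -0.0002
tool shift mm [-645.  238. -179.] len 710 tilt 60.7 joints [0.46 0.03 1.49 0.48 0.64 1.01]
```

```bash
python3 -m jog '{"hand":[1,1,1,1,1,1,1,1],"roll":[0,0,0,0,0,0,0,0],"slide":[[-0.044,0.016,-0.012],[-0.044,0.016,-0.012],[-0.044,0.016,-0.012],[-0.044,0.016,-0.012],[-0.044,0.016,-0.012],[-0.044,0.016,-0.012],[-0.044,0.016,-0.012],[-0.044,0.016,-0.012]]}'
python3 to.py -160 0 250
```

```text
clock: 18.8
eef_pos: [0.5456, 0.1887, 0.4647]
eef_rot: [-0.19, 0.796, 0.331, 0.469]
force: [1.1, -0.8, -0.5]
width: -0.0003
t 18.8 box-frame tcp mm [ 57.9 109.1 464.7] toolx yaw 0.797 z [ 0.622  0.613 -0.487] F_box [ 0.2 -1.3 -0.5] w -0.0003
tool shift mm [-294.  110.  -84.] len 325 tilt 60.8 joints [-0.22 -0.07  2.21  1.36  0.85 -0.35]
```

```bash
python3 -m jog '{"hand":[1,1,1,1,1,1,1,1],"roll":[0,0,0,0,0,0,0,0],"slide":[[-0.042,0.016,-0.012],[-0.042,0.016,-0.012],[-0.042,0.016,-0.012],[-0.042,0.016,-0.012],[-0.042,0.016,-0.012],[-0.042,0.016,-0.012],[-0.042,0.014,-0.012],[0,0,0]]}'
python3 to.py -150 0 25
```

```text
clock: 19.6
eef_pos: [0.4708, -0.0461, 0.2471]
eef_rot: [-0.191, 0.798, 0.328, 0.468]
force: [1.2, -0.0, -0.0]
width: -0.0003
t 19.6 box-frame tcp mm [-162.2   -1.9  247.1] toolx yaw 0.783 z [ 0.622  0.611 -0.489] F_box [ 0.8 -0.9 -0. ] w -0.0003
tool shift mm [-188.   -3.  119.] len 222 tilt 60.7 joints [-0.93  0.43  2.38  1.26  1.13 -1.21]
```

```bash
python3 to.py -126 0 44
python3 -c "
import numpy as np
from scipy.spatial.transform import Rotation as R
from station import monitor
M=R.from_quat(monitor.read_state()['eef_rot'],scalar_first=True).as_matrix();B=R.from_euler('z',.795).as_matrix()
print((M.T@B).round(3))"
```

```text
t 19.6 box-frame tcp mm [-162.2   -1.9  247.1] toolx yaw 0.783 z [ 0.622  0.611 -0.489] F_box [ 0.8 -0.9 -0. ] w -0.0003
tool shift mm [-159.   -3.  131.] len 206 tilt 60.7 joints [-0.93  0.43  2.38  1.26  1.13 -1.21]
[[ 0.489 -0.006  0.872]
 [-0.017 -1.     0.003]
 [ 0.872 -0.016 -0.489]]
```

```bash
python3 -m jog '{"hand":[1,1,1,1,1,1,1,1],"roll":[0,0,0,0,0,0,0,0],"slide":[[-0.032,-0.001,0.026],[-0.032,-0.001,0.026],[-0.032,-0.001,0.026],[-0.032,0,0.026],[-0.031,0,0.027],[0,0,0],[0,0,0],[0,0,0]]}'
python3 to.py -79 0 18
python3 - <<'E'
from station import cams
import cv2
b=cams.camera("scene"); t=cams.camera("top"); cv2.imwrite("pics/p5t.png",t["frame"][:,:,::-1])
cv2.imwrite("pics/p5.png",cv2.resize(b["frame"][160:300,215:355,::-1],None,fx=4.2,fy=4.2,interpolation=3))
E
```

```text
clock: 20.4
eef_pos: [0.4965, -0.0158, 0.0502]
eef_rot: [-0.189, 0.796, 0.331, 0.469]
force: [-0.0, -0.7, -0.1]
width: 0.0003
t 20.4 box-frame tcp mm [-122.5    1.    50.2] toolx yaw 0.8 z [ 0.622  0.612 -0.488] F_box [-0.5 -0.5 -0.1] w 0.0003
tool shift mm [-7.  0. 54.] len 54 tilt 60.8 joints [-0.83  0.96  2.4   1.66  1.07 -1.84]
```

View pics/p5.png

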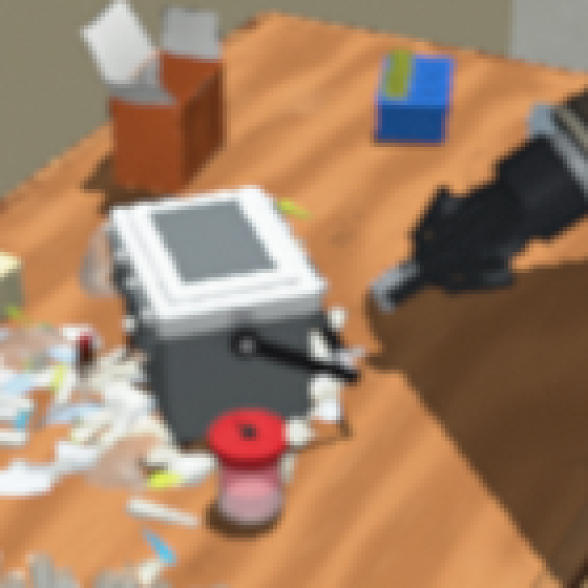

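The tilted tool is in front of the handle, tip at (380,295) and pointing down towards the space under the bar (arm end at 355,375). I'll lower it slightly and slide in under the bar.

```bash
python3 -m jog '{"hand":[1,1,1,1,1,1,1,1],"roll":[0,0,0,0,0,0,0,0],"slide":[[-0.007,0,0],[0,0,0.015],[0,0,0.013],[0,0,0.013],[0,0,0.013],[0,0,0],[0,0,0],[0,0,0]]}'
python3 to.py -78 0 22
```

```text
clock: 21.3
eef_pos: [0.5271, 0.0146, 0.0158]
eef_rot: [-0.19, 0.797, 0.331, 0.469]
force: [-0.3, -0.5, -0.2]
width: 0.0
t 21.3 box-frame tcp mm [-79.4   0.4  15.8] toolx yaw 0.796 z [ 0.622  0.612 -0.489] F_box [-0.6 -0.1 -0.2] w 0.0
tool shift mm [ 6.  0. -2.] len 6 tilt 60.7 joints [-0.71  1.05  2.37  1.8   1.1  -1.89]
```

```bash
python3 - <<'E'
import numpy as np
p=np.radians(np.linspace(-30,78,17)); b=np.c_[-92*np.cos(p)+1.6,90+92*np.sin(p)-21.6]
b=np.r_[[[-79.4,15.8]],b]; d=np.diff(b,axis=0)
print(np.c_[.489*d[:,0]+.872*d[:,1],.872*d[:,0]-.489*d[:,1]].round(1).tolist())
E
```

```text
[[6.4, -2.1], [6.1, -9.0], [7.1, -8.2], [8.0, -7.3], [8.8, -6.3], [9.5, -5.2], [10.0, -4.1], [10.4, -2.9], [10.7, -1.6], [10.8, -0.4], [10.8, 0.9], [10.6, 2.2], [10.3, 3.4], [9.8, 4.6], [9.2, 5.7], [8.5, 6.8], [7.6, 7.7]]
```

```bash
python3 -m jog '{"hand":[1,1,1,1,1,1,1,1],"roll":[0,0,0,0,0,0,0,0],"slide":[[0.006,0,-0.002],[0.006,0,-0.009],[0.007,0,-0.008],[0.008,0,-0.007],[0.009,0,-0.006],[0.0095,0,-0.005],[0.01,0,-0.004],[0,0,0]]}'
python3 to.py -90 0 65
python3 - <<'E'
from station import cams
import cv2
b=cams.camera("scene")
cv2.imwrite("pics/p6.png",cv2.resize(b["frame"][160:300,215:355,::-1],None,fx=4.2,fy=4.2,interpolation=3))
E
```

```text
clock: 22.1
eef_pos: [0.5211, 0.0095, 0.0852]
eef_rot: [-0.189, 0.797, 0.331, 0.469]
force: [0.6, -2.7, -1.9]
width: -0.0003
t 22.1 box-frame tcp mm [-87.2   1.1  85.2] toolx yaw 0.799 z [ 0.622  0.612 -0.488] F_box [-1.5 -2.3 -1.9] w -0.0003
tool shift mm [-19.   1.   7.] len 20 tilt 60.8 joints [-0.73  0.87  2.41  1.71  1.08 -1.74]
```

View pics/p6.png

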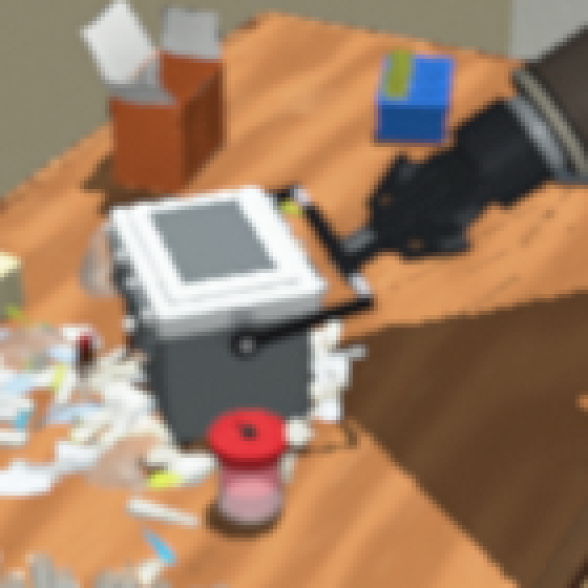

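The handle is lifted: the bar runs from (300,195) to (370,300), slightly above level, resting on the finger. I'll continue along the arc.

```bash
python3 -m jog '{"hand":[1,1,1,1,1,1,1,1],"roll":[0,0,0,0,0,0,0,0],"slide":[[0.0105,0,-0.003],[0.0105,0,-0.0015],[0.011,0,0],[0.011,0,0.001],[0.0105,0,0.002],[0.01,0,0.0035],[0.01,0,0.0045],[0.009,0,0.006]]}'
python3 st.py
python3 -m jog '{"hand":[1,1,1,1,1,1,1,1],"roll":[0,0,0,0,0,0,0,0],"slide":[[0.0085,0,0.007],[0.0075,0,0.008],[0,0,0],[0,0,0],[0,0,-0.03],[0,0,-0.045],[0,0,-0.045],[0,0,-0.045]]}'
python3 st.py
python3 - <<'E'
from fit import *
from station import cams
b=cams.camera("scene"); t=cams.camera("top"); np.savez("s6.npz",**b)
cv2.imwrite("pics/p7.png",np.hstack([cv2.resize(b["frame"][140:280,205:345,::-1],(400,400),interpolation=3),cv2.resize(t["frame"][140:280,175:315,::-1],(400,400),interpolation=3)]))
E
```

```text
clock: 22.95
eef_pos: [0.5571, 0.0469, 0.1503]
eef_rot: [-0.19, 0.797, 0.331, 0.469]
force: [0.6, -1.8, -1.3]
width: -0.0002
t 22.95 box-frame tcp mm [-35.4   1.6 150.3] toolx yaw 0.795 z [ 0.621  0.613 -0.488] F_box [-0.8 -1.7 -1.3] w -0.0002
clock: 23.75
eef_pos: [0.4672, -0.0411, 0.237]
eef_rot: [-0.191, 0.797, 0.33, 0.468]
force: [2.2, -1.6, 0.7]
width: 0.0003
t 23.75 box-frame tcp mm [-161.1    4.1  237. ] toolx yaw 0.792 z [ 0.62   0.613 -0.489] F_box [ 0.4 -2.7  0.7] w 0.0003
```

View pics/p7.png

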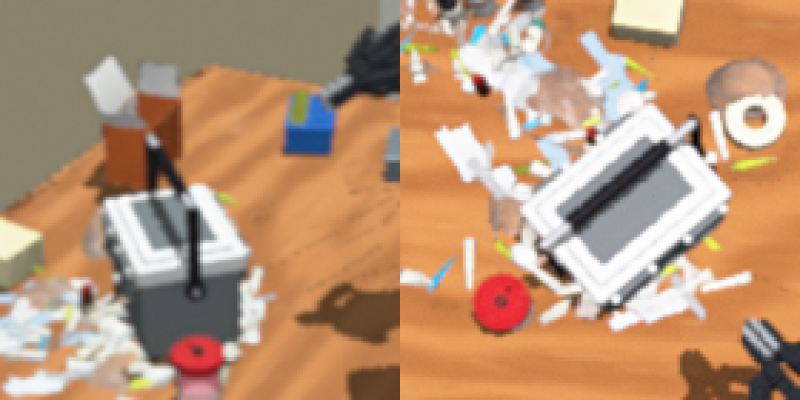

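The handle stands upright over the box in both views, the clips lie flat, and the pot and tape are in place. One numeric check of bar position, box shift and protruding clips, after a second of waiting.

```bash
python3 -m jog '{"hand":[1,1,1,1,1,1,1,1],"roll":[0,0,0,0,0,0,0,0],"slide":[[0,0,-0.04],[0,0,0],[0,0,0],[0,0,0],[0,0,0],[0,0,0],[0,0,0],[0,0,0]]}'; python3 - <<'E'
from fit import *
from station import cams
t=cams.camera("top"); a=dict(np.load("top0.npz")); C=np.array([.583,.071]);yaw=.795
P=pts(t); B=R.from_euler("z",-yaw).apply((P-[*C,0]).reshape(-1,3)).reshape(P.shape)*1000
ok=t["z_map"]>0
m=ok&(B[...,2]>160)&(abs(B[...,1])<60)&(abs(B[...,0])<120); print("bar pts",m.sum(),np.median(B[m],0).round(1))
for sx in(-1,1):
  for sy in(-1,1):
    m=ok&(sx*B[...,0]>72)&(sx*B[...,0]<100)&(abs(B[...,1]-42*sy)<16); print("clip",sx,sy,"pts z>90:",(m&(B[...,2]>90)).sum())
f=lambda c:cv2.cvtColor(c["frame"],cv2.COLOR_RGB2GRAY)
p=proj(a,np.array([W(C,yaw,x) for x in[(-.059,.079,.12),(-.059,-.079,.12),(.059,-.079,.12),(.059,.079,.12),(-.036,-.055,.122)]])).astype(np.float32).reshape(-1,1,2)
n,s,e=cv2.calcOpticalFlowPyrLK(f(a),f(t),p,None,winSize=(11,11)); print("lid corner shift px",(n-p)[:,0].round(2).tolist())
E
```

```text
clock: 24.65
eef_pos: [0.4443, -0.0645, 0.2563]
eef_rot: [-0.19, 0.797, 0.331, 0.468]
force: [-0.5, 0.3, -0.1]
width: -0.0
bar pts 279 [  0.3   0.3 185.9]
clip -1 -1 pts z>90: 0
clip -1 1 pts z>90: 0
clip 1 -1 pts z>90: 0
clip 1 1 pts z>90: 0
lid corner shift px [[-0.4000000059604645, 0.3799999952316284], [0.9900000095367432, 0.6700000166893005], [0.699999988079071, -0.20999999344348907], [-0.5, 0.05999999865889549], [-0.3400000035762787, 0.1899999976158142]]
```

```bash
python3 -c "
from station import order; print(order.hand_in())"
```

```text
the job is handed in; nothing more can be done
None
```

The job is handed in. All four clips were pressed flat first, then the carry handle was swung up into its upright position, where it stayed. The robot's clock was at about 25 s of the 56 s allowed.

- **Clips:** I pressed them with the shut fingertips pointing down. The last depth check found nothing sticking out at any of the four.
- **Handle:** The open gripper's knuckles stuck out too far to get behind the bar with the tool upright. I tilted the tool to 60° by pushing against the arm's reach limit high up in free space, then lifted the bar from below. About a second after letting go, the bar measured x ≈ 0.3 mm and z ≈ 186 mm at its top surface in the box's frame. That matches upright.
- **Box and surroundings:** The lid corners shifted by at most about 1.2 pixels (roughly 3 mm), which is about as fine as this tracking can tell. The pot and tape roll look in place in the last pictures. I did not measure the other three bystanders, but nothing went near them.
- **Forces:** The largest wrist force I read was about 19 N, while pressing the back right clip; forces are only reported at the end of each move.

No check failed. My first lid fit was about 4 mm off because it included the rim's front face. I corrected it by eye before moving.

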